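Shine the torch at the electricity meter

TASK

Pull the drawer of the low key cabinet out to its stop and leave it open, take the yellow torch out of it, and hold the torch up in the air in front of the electricity meter so that somebody could read it: level, switch upwards, its lens about 8 cm from the middle of the meter's window and at the same height, pointing squarely at it. Finish while holding the torch still there in the gripper; do not touch the meter, and leave the mint tin, the coasters and the bottle opener where they are.

Things in the scene. Friction and masses are not known exactly. Their poses are not given: they have to be found in the camera images.
- keybox_drawer0 (a joint): The cabinet's only drawer. Value in m: 0 shut, 0.174 at its stop; starts shut or up to 15 mm ajar. It slides level along -x of its handle point (towards the robot), needs about 1 to 3 N and stays where it is left. Inside 205 mm long, 208 mm wide; floor 22 mm above the table, side walls 6 mm thick and 41 mm high; front 15 mm thick, top edge 72 mm above the table.
- keybox: Low white key cabinet with a birch plywood drawer front, 250 deep x 250 wide x 85 mm high, fixed on the table. Origin at the centre of its underside; x points from its front to its back. With the drawer at its stop, about 165 mm of the drawer's inside lies open in front of it.
- keybox_drawer0_handle (a point): Middle of the drawer's dark steel bar handle: a round bar 11 mm thick, 120 mm long, 47 mm above the table and 38 mm below the cabinet's top, held by two posts near its ends 35 mm out from the drawer front (29 mm of free gap behind it). Axes: x points into the cabinet (the drawer opens along -x), y along the bar, z up.
- torch_center (a point): Centre of the torch: square-section yellow plastic, 110 mm long, black tail and band, small black switch on top, 0.09 to 0.18 kg. Lies flat in the drawer, centre 39 mm above the table, place and direction vary, hidden until the drawer is out. Body 28 x 28 mm from 43 mm behind the centre to 25 mm ahead of it; head and tail 34 x 34 mm. Axes: x towards the lens, z out of the switch side.
- torch_lens (a point): Middle of the torch's round lens, on the head's end face, 55 mm ahead of the torch's centre along its x. Same axes as the torch.
- meter_window (a point): Middle of the electricity meter's green window (76 x 36 mm, black frame, five small drums), on a grey box 130 wide x 170 high x 60 mm deep on an upright birch board 200 mm wide, fixed at the left; 160 to 220 mm above the table (varies). Axes: x points straight into the meter (a torch aimed squarely points along it), y along the window, z up. The box rises 80 mm above this point.
- meter: The meter with its box and board; fixed. Origin 210 mm below the window's middle and 34 mm behind it. Same axes as the window. Do not touch.
- mint_tin: Green mint tin, 97 x 62 x 22 mm, on the table between cabinet and meter; origin at the centre of its underside. Leave alone.
- coasters: Stack of round cork coasters, 96 mm across, 24 mm high, right of the cabinet; origin at the centre of its underside. Leave alone.
- opener: Flat steel bottle opener, about 120 x 46 x 6 mm, on the table left of the cabinet; origin at its underside. Leave alone.

How it is judged:
By the outcome, as a careful person would: the job done as asked, in the order asked, and still so for the second after the job is handed in, while the arm keeps its last pose, push and grip.
It also fails if it takes over 56 s, if anything falls off the work surface, if the arm or the gripper's body presses on something with over 40 N, if the wrist force passes 120 N, or if a joint passes its speed limit or range.

ROBOT

A 6-joint arm with a two-finger parallel gripper is mounted at the origin on the work surface. World frame = base frame: x ahead of the robot, y to its left, z up, the work surface at z = 0. Lengths are in m, angles in rad, forces in N, time in s.
With the tool pointing down it reaches from about 0.325 to 0.85 m from the base axis. Payload 15.5 kg.
Tool frame: the origin (TCP) lies midway between the tips of the shut fingers; the grasp point (between the pads) lies robot.grip_point_offset behind it (robot.grip_point_offset is the distance from the TCP to the grasp point, in m); y points along the fingers, x is the direction in which the jaws open and shut, and the axes are right-handed (so a half turn about y gives the same grasp; the last joint's range is limited). The gripper opens to 91 mm and grips with 3 to 60 N. Pads are 32 mm wide; open, the fingers measure 118 mm over their backs; the gripper's body (76 mm by 178 mm) begins 60 mm behind the grasp point.
Start: joints at [1.018, 0.494, 1.345, -0, 1.302, -0.096], TCP at [0.276, 0.561, 0.176] pointing down, gripper open.
Joint ranges: [-2.91, 2.91], [-0.82, 2.16], [0.22, 2.67], [-1.22, 4.37], [0.12, 2.79], [-3.08, 3.08]. Speed limits (rad/s): [1.89, 1.89, 2.57, 3.01, 3.01, 3.01].

INTERFACE

Orientations are given as a unit quaternion [w, x, y, z].
In Python, from rig import robot, eyes gives the robot as it stands.
- The arm moves only by the shell command python3 -m creep 'ROWS'. ROWS is JSON, a list that holds one entry, the list of rows, each a list of 7 numbers: the shift along the world's x, y, z in cm, then the turn, a rotation vector about the world's x, y, z in degrees, then the closure, from 0 (fully open) to 1 (shut). A call has 1 to 12 rows; each row shifts and turns the commanded pose from where the row before left it; what a row does not reach is not made up. A row lasts 1/10 s, in which the tool goes at most 50 mm and 8.59 degrees, less where a joint would pass 70% of its speed; a pose out of reach is approached as far as the arm can. A call with a gripper value outside its range is refused whole. The fingers move at their own pace and stop on an object; the grip force is fixed at half the most. Time passes only in rows, so rows that do not move let the fingers close. It gives the time, the measured TCP pose, the force and the opening at its end, in the units of the state.
- robot.get_state(): the state, without advancing time (a new reading comes with each control period).
- eyes.capture(name): name is "scene" or "top" or "wrist"; returns the picture (480x640x3 uint8, red, green, blue); there is no depth.
- eyes.camera_params(name): a dict with "K" (3x3 intrinsics, pixels), "distortion" ([k1, k2, p1, p2, k3] as OpenCV has them; the pictures are not rectified), "origin" and "orientation" of the camera in the world. Camera axes: x right, y up, looking along -z (the intrinsics and any distortion apply to the point x, -y, -z); pixel columns grow to the right and rows downward; lengths in m; the calibration is good to about 2 mm. A picture is of the moment at which its call begins: read the wrist's pose just before it. camera_params takes no time and is no camera call; for the wrist camera it gives the pose at the moment of the call.
- robot.close_job(): hands the job in, once; it reports no verdict.
The state is a dict: "t": time; "joint_pos": joint angles; "joint_vel": joint speeds; "effort": joint torques, N m; "position": TCP position; "tool_rot": TCP orientation; "contact_force": force on the tool from outside, world axes, zero at the start; "ft_torque": the same for the moment, N m; "grip_width": finger opening in m.
Only numpy, scipy, OpenCV 4.12 (cv2) and the standard library are available. Lean on these libraries where they do the work, as an engineer would, in place of code of your own. Each camera call takes 0.05 s, during which the arm holds its last target.

## Working session

There is one attempt and no reset: what is moved stays moved. The work goes in short steps, Python scripts to look and compute and a shell command to move; the robot and the scene stay as the last step left them, time stands still between calls to the robot, and variables do not carry over. Pictures are saved under pics/ and viewed, and the job is handed in when it is done.

```bash
mkdir -p pics; ls; python3 - <<'E'
from rig import robot, eyes
import cv2,numpy as np
s=robot.get_state();print(s['t'],s['position'],s['tool_rot'],s['grip_width'],robot.grip_point_offset)
for n in ("scene","top","wrist"):
    p=eyes.camera_params(n);print(n,p)
    im=eyes.capture(n);cv2.imwrite(f'pics/{n}0.png',im[:,:,::-1])
E
```

```text
pics
0.0 [0.27544501 0.56056107 0.17504494] [-0.60002995  0.60041178  0.37342629 -0.37419588] 0.09081453363717128 0.0188
scene {'K': array([[617.18690837,   0.        , 313.90123367],
       [  0.        , 617.18690837, 235.43548566],
       [  0.        ,   0.        ,   1.        ]]), 'distortion': array([-0.1012652,  0.       ,  0.       ,  0.       ,  0.       ]), 'origin': array([1.24368435, 0.27955895, 1.35220232]), 'orientation': array([0.52234834, 0.12888743, 0.21518475, 0.8150066 ])}
top {'K': array([[570.07326018,   0.        , 318.15847184],
       [  0.        , 570.07326018, 236.86291148],
       [  0.        ,   0.        ,   1.        ]]), 'distortion': array([-0.07648495,  0.        ,  0.        ,  0.        ,  0.        ]), 'origin': array([ 0.54948707, -0.02273208,  1.52140066]), 'orientation': array([ 0.71158924,  0.01850437, -0.02078797, -0.70204431])}
wrist {'K': array([[331.26420213,   0.        , 320.85759229],
       [  0.        , 331.26420213, 234.99061856],
       [  0.        ,   0.        ,   1.        ]]), 'distortion': array([-0.01127036,  0.        ,  0.        ,  0.        ,  0.        ]), 'origin': array([0.20194984, 0.59743691, 0.38524485]), 'orientation': array([ 0.83956395, -0.12496346, -0.07701703,  0.52305343])}
```

View pics/scene0.png

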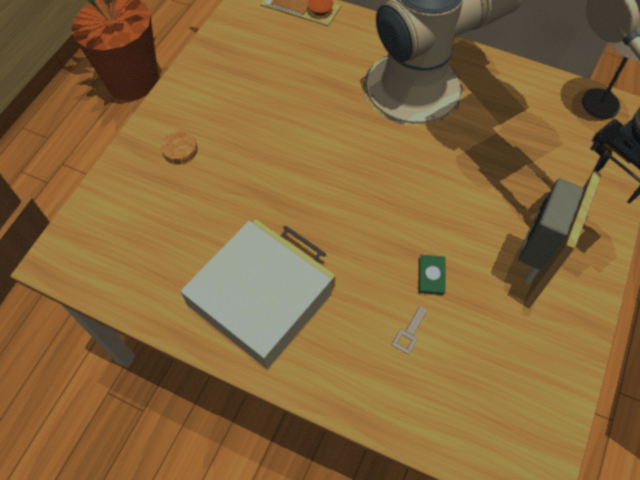

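View pics/top0.png

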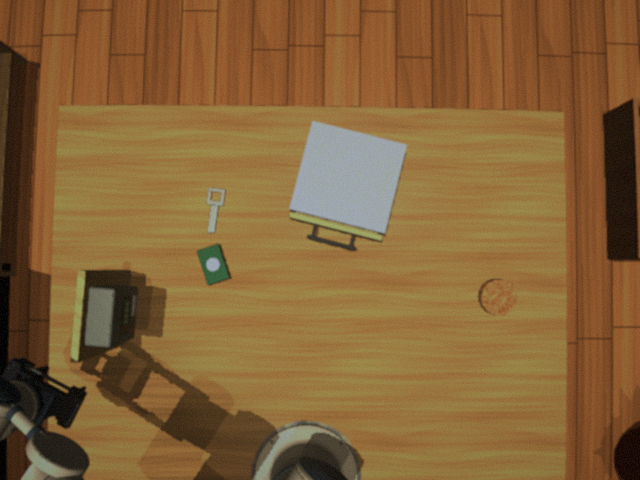

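View pics/wrist0.png

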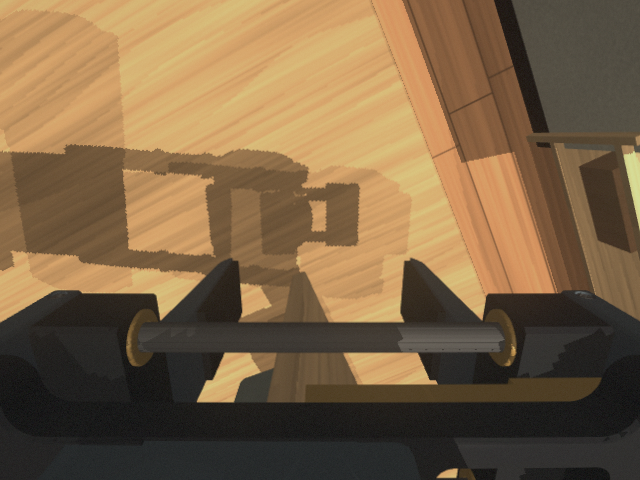

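```bash
cat > h.py <<'E'
from rig import robot, eyes
import cv2,numpy as np
from scipy.spatial.transform import Rotation as R
def rot(q): return R.from_quat([q[1],q[2],q[3],q[0]])
D=np.diag([1.,-1,-1])
def ray(p,uv):
    x=cv2.undistortPoints(np.array([[uv]],float),p['K'],p['distortion'])[0,0]
    d=rot(p['orientation']).apply([x[0],-x[1],-1]); return np.array(p['origin']),d/np.linalg.norm(d)
def onz(p,uv,z):
    o,d=ray(p,uv); return o+d*(z-o[2])/d[2]
def proj(p,P):
    c=rot(p['orientation']).inv().apply(np.atleast_2d(P)-p['origin'])@D
    return cv2.projectPoints(c,np.zeros(3),np.zeros(3),p['K'],p['distortion'])[0][:,0]
def tri(l):
    A=np.zeros((3,3));b=np.zeros(3)
    for p,uv in l:
        o,d=ray(p,uv);M=np.eye(3)-np.outer(d,d);A+=M;b+=M@o
    X=np.linalg.solve(A,b); return X,[np.round(proj(p,X)[0]-uv,1) for p,uv in l]
def shot(n,f,crop=None,k=1):
    p=eyes.camera_params(n);im=eyes.capture(n);cv2.imwrite(f'pics/{f}.png',im[:,:,::-1].copy());return p,im
E
python3 - <<'E'
from h import *
print([a for a in dir(robot) if a[0]!='_'])
s=robot.get_state();print(rot(s['tool_rot']).as_matrix().round(3))
for n,(a,b,c,d) in dict(scene=(500,150,640,310),top=(40,250,180,380)).items():
    im=cv2.imread(f'pics/{n}0.png')[b:d,a:c];cv2.imwrite(f'pics/{n}_m.png',cv2.resize(im,None,fx=4,fy=4,interpolation=cv2.INTER_CUBIC)[:600])
im=cv2.imread('pics/top0.png')[100:270,270:430];cv2.imwrite('pics/top_k.png',cv2.resize(im,None,fx=3.5,fy=3.5,interpolation=cv2.INTER_CUBIC))
E
```

```text
['Unreachable', 'close_job', 'get_state', 'grip_point_offset']
[[ 0.441 -0.    -0.897]
 [ 0.897 -0.001  0.441]
 [-0.001 -1.     0.   ]]
```

View pics/top_m.png

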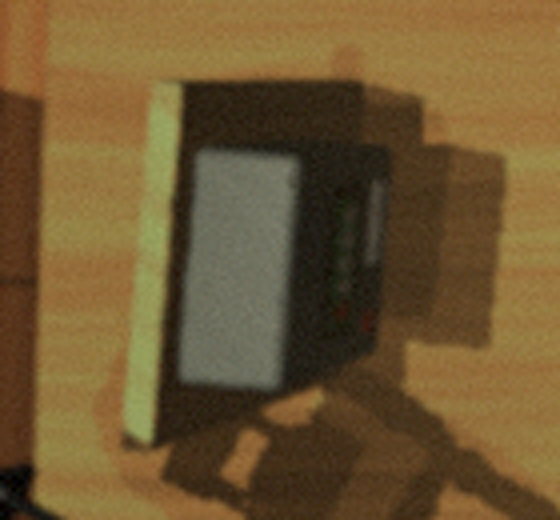

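View pics/scene_m.png

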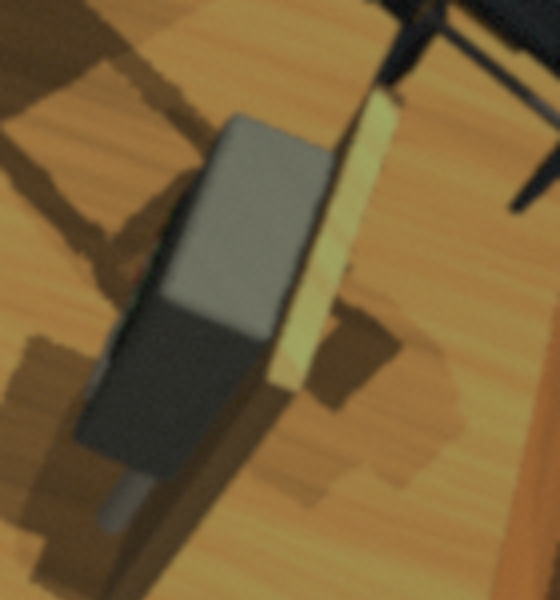

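View pics/top_k.png

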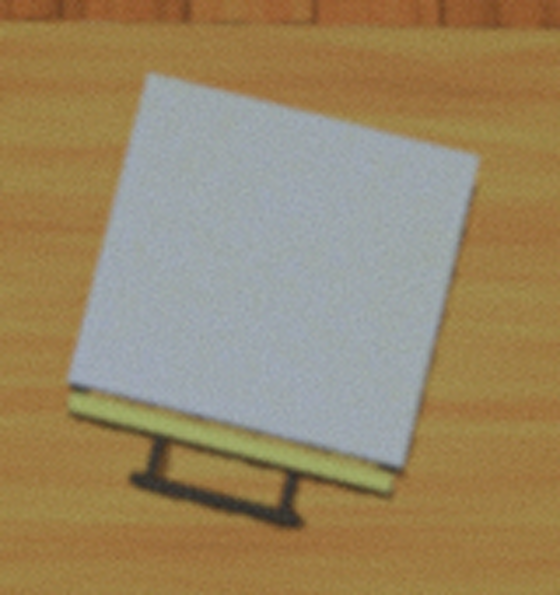

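```bash
python3 - <<'E'
from h import *
T=eyes.camera_params('top');S=eyes.camera_params('scene')
np.set_printoptions(precision=4,suppress=True)
pts={}
for n,s,t in [('ff',(560,178.75),(111.2,347)),('fn',(540.75,223),(115,288)),('bn',(567,234.5),(88.75,287.5)),('bf',(583,188.75),(85,345.5))]:
    X,e=tri([(S,s),(T,t)]);pts[n]=X;print(n,X,e)
for a,b in ('ff','fn'),('fn','bn'),('ff','bf'),('bf','bn'): d=pts[b]-pts[a];print(a,b,np.linalg.norm(d),np.degrees(np.arctan2(d[1],d[0])))
c=[np.array(q)/3.5+[270,100] for q in [(150,73),(480,157),(402,466),(72,384)]]
P=[onz(T,q,.085) for q in c];print('cab',P)
for i in range(4): d=P[(i+1)%4]-P[i];print(np.linalg.norm(d),np.degrees(np.arctan2(d[1],d[0])))
h=[onz(T,np.array(q)/3.5+[270,100],.0495) for q in [(133,478),(302,521)]];print('handle',h,(h[0]+h[1])/2,np.linalg.norm(h[0]-h[1]),np.degrees(np.arctan2(*(h[0]-h[1])[[1,0]])))
f=[onz(T,np.array(q)/3.5+[270,100],.072) for q in [(69,412),(392,493)]];print('front',f)
E
```

```text
ff [0.3697 0.4279 0.2766] [array([-2.1,  0.2]), array([-1.9,  0.6])]
fn [0.4998 0.4176 0.2863] [array([-1.3,  0.1]), array([-1.2,  0.4])]
bn [0.5002 0.4757 0.2829] [array([-0.4,  0. ]), array([-0.4,  0.1])]
bf [0.3729 0.4825 0.278 ] [array([-0.3,  0. ]), array([-0.3,  0.1])]
ff fn 0.13088355084198575 -4.529295869031523
fn bn 0.05819980194480126 89.56377730490242
ff bf 0.05470240672064344 86.59498818271508
bf bn 0.12758340365116813 -3.055874373113314
cab [array([ 0.9267, -0.0093,  0.085 ]), array([ 0.8682, -0.2513,  0.085 ]), array([ 0.6411, -0.1953,  0.085 ]), array([0.6973, 0.0439, 0.085 ])]
0.24897200063875274 -103.59336227047667
0.2338607281665171 166.1586452943872
0.24572085031922117 76.79212360908735
0.23552242960317513 -13.047332444082855
handle [array([ 0.6318, -0.0007,  0.0495]), array([ 0.6017, -0.1259,  0.0495])] [ 0.6167 -0.0633  0.0495] 0.1287925819521821 76.4837762356619
front [array([0.6781, 0.0463, 0.072 ]), array([ 0.6222, -0.1897,  0.072 ])]
```

```bash
python3 - <<'E'
from h import *
np.set_printoptions(precision=4,suppress=True)
T=eyes.camera_params('top');S=eyes.camera_params('scene')
P=[]
for s,t in [((380,92),(170,84)),((272,378),(141,436))]:
  pass
# scene far = small x <-> top lower
for s,t in [((382,92),(125,440)),((270,380),(155,84))]:
    # scene left-top edge pts are front edge? print both fits
    for t2 in [t,(t[0]+28,t[1])]:
        print(tri([(S,np.array(s)/4+[500,150]),(T,np.array(t2)/4+[40,250])]))
p=eyes.camera_params('wrist');s=robot.get_state();Rt=rot(s['tool_rot'])
print('cam in tool',Rt.inv().apply(p['origin']-s['position']),'view dir in tool',Rt.inv().apply(rot(p['orientation']).apply([0,0,-1])),'up',Rt.inv().apply(rot(p['orientation']).apply([0,1,0])))
E
```

```text
(array([0.347 , 0.4952, 0.3109]), [array([ 1.3, -0.2]), array([ 1.3, -0.4])])
(array([0.3436, 0.4906, 0.302 ]), [array([-2. ,  0.3]), array([-1.9,  0.6])])
(array([0.5379, 0.4826, 0.309 ]), [array([ 2.6, -0.3]), array([ 2.3, -0.6])])
(array([0.536 , 0.4777, 0.3006]), [array([-1.1,  0.1]), array([-1. ,  0.3])])
cam in tool [ 0.0004 -0.2102  0.0823] view dir in tool [-0.0002  0.9569 -0.2905] up [-0.0002  0.2905  0.9569]
```

```bash
python3 -m creep '[[[0,0,2,0,0,0,0],[0,0,3,0,0,0,0],[0,0,4,0,0,0,0],[0,0,4,0,0,0,0],[0,0,4,0,0,0,0],[0,0,4,0,0,0,0],[0,0,3,0,0,0,0],[0,0,2,0,0,0,0],[0,0,0,0,0,0,0]]]'
```

```text
t: 1.05
position: [0.2761, 0.5616, 0.4384]
tool_rot: [0.601, -0.6, -0.375, 0.372]
contact_force: [0.2, 1.8, -0.4]
grip_width: 0.0915
```

```bash
python3 -m creep '[[[1.0,-1.8,0,0,0,-2,0],[1.7,-3.1,0,0,0,-3.9,0],[1.7,-3.1,0,0,0,-3.9,0],[1.7,-3.1,0,0,0,-3.9,0],[1.7,-3.1,0,0,0,-3.9,0],[1.7,-3.1,0,0,0,-3.9,0],[1.7,-3.1,0,0,0,-3.9,0],[1.7,-3.1,0,0,0,-3.9,0],[1.7,-3.1,0,0,0,-3.9,0],[1.7,-3.1,0,0,0,-3.9,0],[1.7,-3.1,0,0,0,-3.9,0],[1.7,-3.1,0,0,0,-3.9,0]]]'; python3 -m creep '[[[1.7,-3.1,-2,0,0,-3.9,0.2],[1.7,-3.1,-2,0,0,-3.9,0.4],[1.7,-3.1,-2,0,0,-3.9,0.6],[1.7,-3.1,-2,0,0,-3.9,0.7],[1.7,-3.1,-2,0,0,-3.9,0.7],[1.7,-3.1,-2,0,0,-3.9,0.7],[1.7,-3.1,-2,0,0,-3.9,0.7],[1.7,-3.1,-2,0,0,-3.9,0.7],[0.8,-1.6,-1,0,0,-2.0,0.7],[0,0,0,0,0,0,0.7],[0,0,0,0,0,0,0.7]]]'
python3 - <<'E'
from h import *
s=robot.get_state();print(s['joint_pos'],rot(s['tool_rot']).as_matrix().round(3))
p,im=shot('wrist','w1');print(p['origin'])
E
```

```text
t: 2.25
position: [0.4728, 0.2005, 0.4345]
tool_rot: [-0.698, 0.698, 0.115, -0.116]
contact_force: [0.4, 0.9, 0.1]
grip_width: 0.0909
t: 3.35
position: [0.6162, -0.0616, 0.2654]
tool_rot: [0.702, -0.702, 0.088, -0.087]
contact_force: [-0.2, 0.3, 0.3]
grip_width: 0.0277
[-1.96207337e-01  4.17589518e-01  1.22652197e+00  3.14056548e-04
  1.49839037e+00  5.21308346e-02] [[ 0.969 -0.001  0.246]
 [-0.246  0.     0.969]
 [-0.001 -1.     0.   ]]
[0.63691317 0.01847096 0.47555669]
```

View pics/w1.png

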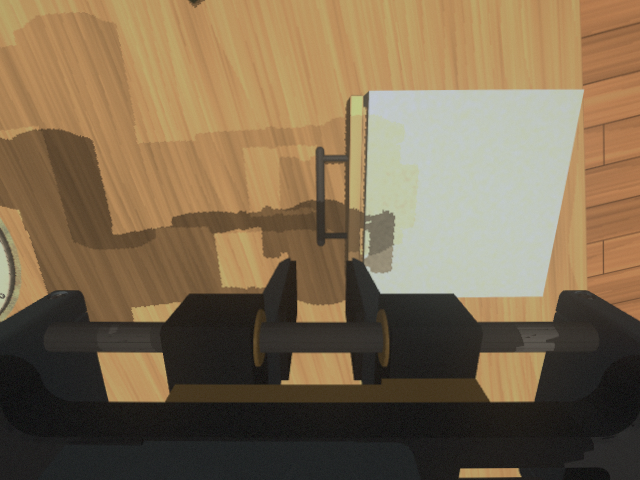

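```bash
python3 - <<'E'
from h import *
np.set_printoptions(precision=4,suppress=True)
p=eyes.camera_params('wrist')
im=cv2.imread('pics/w1.png')
a,b=onz(p,(320.5,149),.047),onz(p,(320.5,243),.047)
print(a,b,(a+b)/2,np.linalg.norm(a-b),np.degrees(np.arctan2(*(a-b)[[1,0]])))
print('front',onz(p,(348,125),.072),onz(p,(348,260),.072))
E
```

```text
[0.6325 0.0023 0.047 ] [ 0.602  -0.1181  0.047 ] [ 0.6172 -0.0579  0.047 ] 0.12426628979885238 75.79966167659556
front [0.6703 0.0217 0.072 ] [ 0.6331 -0.1416  0.072 ]
```

```bash
python3 -m creep '[[[0.1,0.1,-2,0,0,0,0.7],[0,0,-3,0,0,0,0.7],[0,0,-3,0,0,0,0.7],[0,0,-3,0,0,0,0.7],[0,0,-2.5,0,0,0,0.7],[0,0,-2,0,0,0,0.7],[0,0,-2,0,0,0,0.7],[0,0,-2,0,0,0,0.7],[0,0,-1.5,0,0,0,0.7],[0,0,-1.5,0,0,0,0.7],[0,0,-1,0,0,0,0.7],[0,0,0,0,0,0,0.7]]]'
python3 - <<'E'
from h import *
p,im=shot('wrist','w2')
E
```

```text
t: 4.6
position: [0.6171, -0.0601, 0.0302]
tool_rot: [0.702, -0.702, 0.088, -0.087]
contact_force: [0.3, 0.0, 0.3]
grip_width: 0.0271
```

View pics/w2.png

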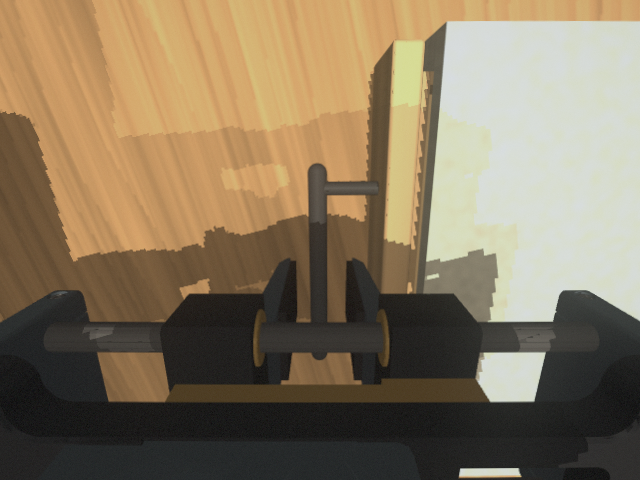

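The bar (column 318) runs between the fingers (columns 290 and 350), so I close and pull.

```bash
python3 -m creep '[[[0,0,0,0,0,0,1],[0,0,0,0,0,0,1],[0,0,0,0,0,0,1],[0,0,0,0,0,0,1]]]'; python3 -m creep '[[[-0.5,0.12,0,0,0,0,1],[-0.97,0.24,0,0,0,0,1],[-1.45,0.36,0,0,0,0,1],[-1.45,0.36,0,0,0,0,1],[-1.45,0.36,0,0,0,0,1],[-1.45,0.36,0,0,0,0,1],[-1.45,0.36,0,0,0,0,1],[-1.45,0.36,0,0,0,0,1],[-1.45,0.36,0,0,0,0,1],[-0.97,0.24,0,0,0,0,1],[-0.5,0.12,0,0,0,0,1],[0,0,0,0,0,0,1]]]'
```

```text
t: 5.05
position: [0.6179, -0.0611, 0.031]
tool_rot: [-0.702, 0.702, -0.088, 0.088]
contact_force: [-0.4, 0.6, -0.5]
grip_width: 0.001
t: 6.25
position: [0.4862, -0.0285, 0.0307]
tool_rot: [0.702, -0.702, 0.088, -0.088]
contact_force: [0.8, 0.0, 0.1]
grip_width: 0.0001
```

```bash
python3 - <<'E'
from h import *
p,im=shot('wrist','w3')
p,im=shot('top','t3')
E
```

```text
(no output)
```

View pics/w3.png

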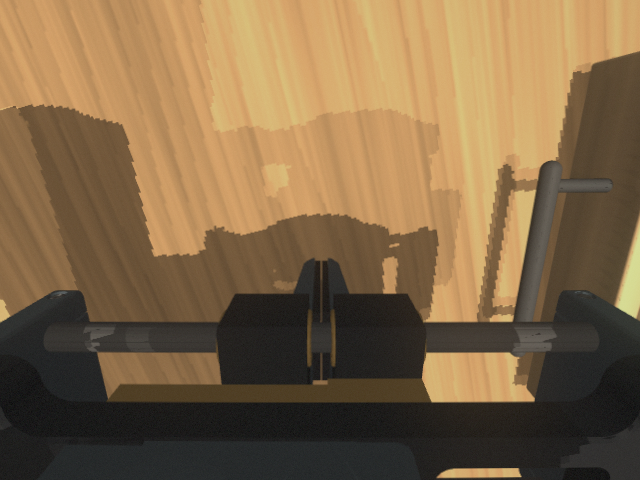

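View pics/t3.png

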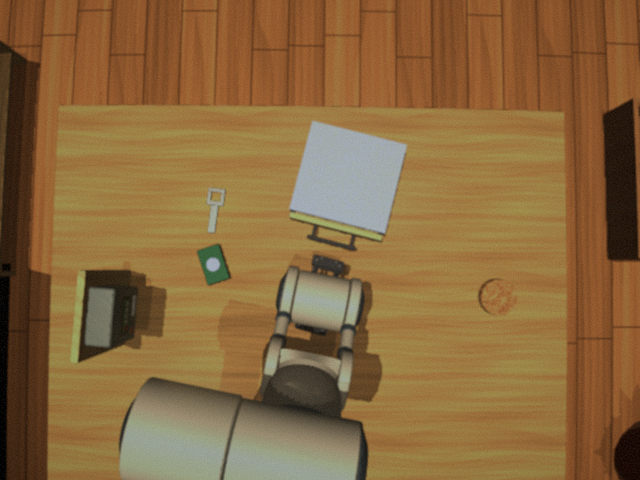

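```bash
python3 - <<'E'
from h import *
np.set_printoptions(precision=4,suppress=True)
p=eyes.camera_params('wrist');s=robot.get_state();Rt=rot(s['tool_rot']);P=s['position']
for q in [(0,0,0),(0,-.0188,0),(0,0,.016),(0,0,-.016),(0,-.06,0.016)]: print(q,proj(p,P+Rt.apply(q)))
# bar now
a,b=onz(p,(551,164),.0525),onz(p,(522,352),.0525)
print(a,b,(a+b)/2,np.linalg.norm(a-b),np.degrees(np.arctan2(*(a-b)[[1,0]])), s['grip_width'],s['position'])
E
```

```text
(0, 0, 0) [[320.3985 261.7287]]
(0, -0.0188, 0) [[320.3763 272.7769]]
(0, 0, 0.016) [[320.3922 239.2869]]
(0, 0, -0.016) [[320.4047 283.2554]]
(0, -0.06, 0.016) [[320.2997 276.1814]]
[0.6295 0.0044 0.0525] [ 0.6044 -0.1168  0.0525] [ 0.617  -0.0562  0.0525] 0.12375182432330223 78.31708956425148 0.00030937890606541163 [ 0.4874 -0.0288  0.0307]
```

```bash
python3 - <<'E'
import cv2,numpy as np
o=[cv2.resize(cv2.imread(f'pics/{n}.png')[230:400,225:415],None,fx=4,fy=3.5,interpolation=cv2.INTER_CUBIC) for n in('w2','w3')]
o=[np.clip(i.astype(float)*1.0+0,0,255) for i in o]
o=[(255*(i/255)**.5).astype('uint8') for i in o]
cv2.imwrite('pics/z.png',cv2.resize(np.hstack(o),(800,520)))
E
```

```text
(no output)
```

View pics/z.png

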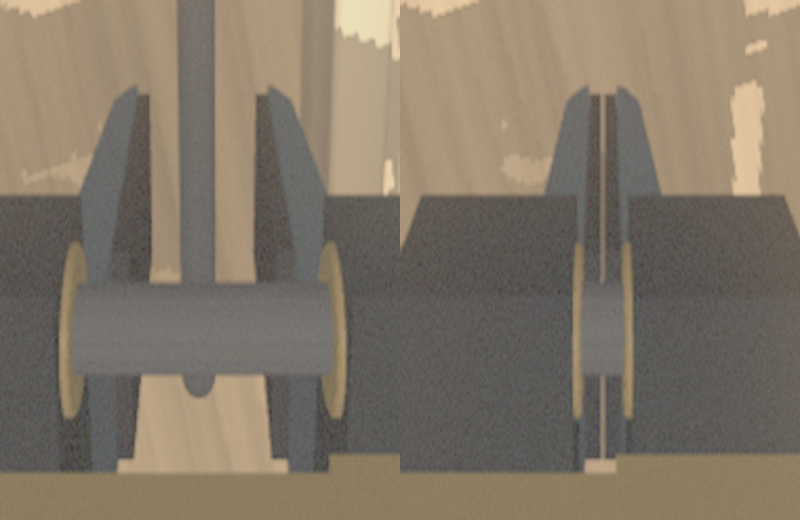

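```bash
python3 - <<'E'
from h import *
p,im=shot('scene','s3')
s=robot.get_state();Rt=rot(s['tool_rot']);P=s['position']
for y in (0,-.0188,-.0375,-.06): print(y,[proj(p,P+Rt.apply((0,y,z)))[0].round(1) for z in (-.016,0,.016)])
x=int(proj(p,P)[0,0]);y=int(proj(p,P)[0,1]);print(x,y)
c=im[y-60:y+40,x-60:x+60,::-1];c=(255*(c/255.)**.5).astype('uint8')
cv2.imwrite('pics/z2.png',cv2.resize(c,None,fx=6,fy=6,interpolation=cv2.INTER_CUBIC))
E
```

```text
0 [array([332. , 203.4]), array([337. , 206.8]), array([342.1, 210.2])]
-0.0188 [array([332.1, 199.4]), array([337.2, 202.8]), array([342.3, 206.2])]
-0.0375 [array([332.2, 195.4]), array([337.3, 198.8]), array([342.5, 202.2])]
-0.06 [array([332.3, 190.4]), array([337.5, 193.8]), array([342.7, 197.3])]
337 206
```

View pics/z2.png

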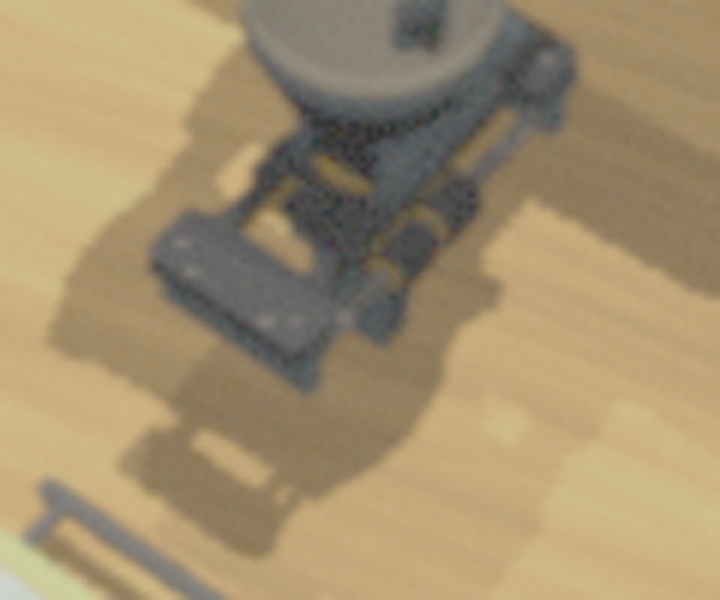

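```bash
python3 -m creep '[[[0,0,-0.9,0,0,0,0.7],[0,0,-0.9,0,0,0,0.7],[0,0,-0.9,0,0,0,0.7],[0,0,0,0,0,0,0.7]]]'
python3 - <<'E'
from h import *
p,im=shot('scene','s4')
s=robot.get_state();Rt=rot(s['tool_rot']);P=s['position']
w,im2=shot('wrist','w4')
c=im[140:240,270:390,::-1];c=(255*(c/255.)**.5).astype('uint8')
cv2.imwrite('pics/z4.png',cv2.resize(c,None,fx=6,fy=6,interpolation=cv2.INTER_CUBIC))
E
```

```text
t: 6.8
position: [0.4858, -0.0285, 0.0021]
tool_rot: [0.702, -0.702, 0.089, -0.087]
contact_force: [-1.5, 0.4, 0.6]
grip_width: 0.0265
```

View pics/z4.png

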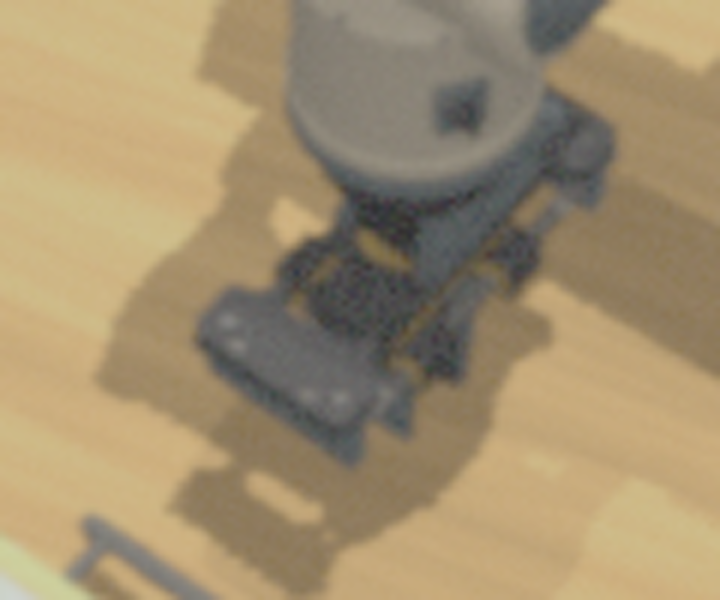

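View pics/w4.png

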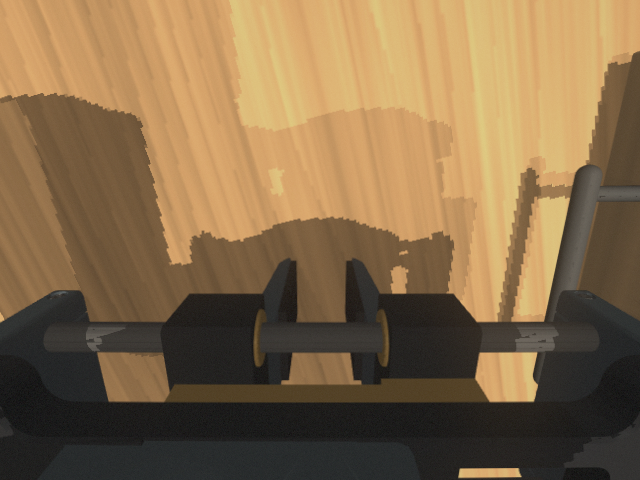

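```bash
python3 -m creep '[[[0,0,2.5,0,0,0,0.7],[0,0,2.5,0,0,0,0.7],[2.6,-0.6,0,0,0,0,0.7],[3.5,-0.8,0,0,0,0,0.7],[3.5,-0.8,0,0,0,0,0.7],[2.5,-0.6,0,0,0,0,0.7],[1.0,-0.3,0,0,0,0,0.7],[0,0,0,0,0,0,0.7],[0,0,-1.5,0,0,0,0.7],[0,0,-1.5,0,0,0,0.7],[0,0,-1,0,0,0,0.7],[0,0,0,0,0,0,0.7]]]'; python3 -m creep '[[[0,0,-0.8,0,0,0,0.7],[0,0,-0.6,0,0,0,0.7],[0,0,-0.3,0,0,0,0.7],[0,0,0,0,0,0,0.7]]]'
```

```text
t: 8.1
position: [0.6158, -0.0592, 0.0125]
tool_rot: [0.702, -0.702, 0.089, -0.087]
contact_force: [-0.3, -0.9, -0.1]
grip_width: 0.0278
t: 8.5
position: [0.6175, -0.0596, -0.0037]
tool_rot: [0.702, -0.702, 0.088, -0.088]
contact_force: [-0.6, -0.7, 0.2]
grip_width: 0.027
```

```bash
python3 -m creep '[[[0,0,-0.5,0,0,0,0.7],[0,0,0,0,0,0,0.8],[0,0,0,0,0,0,1],[0,0,0,0,0,0,1],[0,0,0,0,0,0,1],[0,0,0,0,0,0,1]]]'
```

```text
t: 9.1
position: [0.6177, -0.0597, -0.0084]
tool_rot: [-0.702, 0.702, -0.088, 0.088]
contact_force: [-0.3, 0.3, -2.1]
grip_width: 0.0102
```

The bar is now gripped (10 mm). The fingertips sit about 37 mm short of the reported TCP, and I'll account for that. Pulling.

```bash
python3 -m creep '[[[-0.5,0.12,0,0,0,0,1],[-0.97,0.24,0,0,0,0,1],[-1.45,0.36,0,0,0,0,1],[-1.45,0.36,0,0,0,0,1],[-1.45,0.36,0,0,0,0,1],[-1.45,0.36,0,0,0,0,1],[-1.45,0.36,0,0,0,0,1],[-1.45,0.36,0,0,0,0,1],[-1.45,0.36,0,0,0,0,1],[-1.45,0.36,0,0,0,0,1],[-0.5,0.12,0,0,0,0,1],[0,0,0,0,0,0,1]]]'
```

```text
t: 10.3
position: [0.4796, -0.026, -0.0084]
tool_rot: [-0.701, 0.702, -0.088, 0.087]
contact_force: [-1.8, -6.4, -7.6]
grip_width: 0.0101
```

```bash
python3 -m creep '[[[-0.5,0.08,0.05,0,0,0,1],[-0.5,0.1,0,0,0,0,1],[-0.3,0.07,0,0,0,0,1],[0,0,0,0,0,0,1]]]';python3 -m creep '[[[-0.4,0.1,0,0,0,0,1],[-0.4,0.1,0,0,0,0,1],[0,0,0,0,0,0,1]]]'
```

```text
t: 10.7
position: [0.4676, -0.0231, -0.0082]
tool_rot: [0.702, -0.702, 0.089, -0.087]
contact_force: [0.2, 3.6, -25.6]
grip_width: 0.0099
t: 11.0
position: [0.46, -0.0213, -0.0082]
tool_rot: [0.702, -0.702, 0.088, -0.087]
contact_force: [-0.0, 2.2, -27.4]
grip_width: 0.0105
```

```bash
python3 -m creep '[[[-0.2,0.05,-0.05,0,0,0,1],[-0.2,0.05,0,0,0,0,1],[0,0,0,0,0,0,1]]]';python3 -m creep '[[[-0.2,0.05,0,0,0,0,1],[0,0,0,0,0,0,1]]]';python3 -m creep '[[[-0.2,0.05,0,0,0,0,1],[0,0,0,0,0,0,1]]]'
```

```text
t: 11.3
position: [0.4568, -0.0205, -0.0083]
tool_rot: [0.702, -0.702, 0.088, -0.088]
contact_force: [-0.2, 2.4, -16.5]
grip_width: 0.0103
t: 11.5
position: [0.4548, -0.02, -0.0083]
tool_rot: [0.702, -0.702, 0.088, -0.088]
contact_force: [-0.1, 2.9, -14.7]
grip_width: 0.0103
t: 11.7
position: [0.4528, -0.0195, -0.0083]
tool_rot: [0.702, -0.702, 0.088, -0.088]
contact_force: [-0.3, 2.1, -13.9]
grip_width: 0.0103
```

```bash
python3 -m creep '[[[-0.15,0.04,0,0,0,0,1],[0,0,0,0,0,0,1]]]';python3 -m creep '[[[-0.15,0.04,0,0,0,0,1],[0,0,0,0,0,0,1]]]';python3 -m creep '[[[-0.15,0.04,0,0,0,0,1],[0,0,0,0,0,0,1]]]'
```

```text
t: 11.9
position: [0.4514, -0.0192, -0.0083]
tool_rot: [-0.702, 0.702, -0.088, 0.088]
contact_force: [0.1, 0.8, -13.3]
grip_width: 0.0104
t: 12.1
position: [0.4511, -0.0191, -0.0083]
tool_rot: [-0.702, 0.702, -0.087, 0.089]
contact_force: [4.5, -0.8, -17.7]
grip_width: 0.0101
t: 12.3
position: [0.4512, -0.0191, -0.0082]
tool_rot: [-0.701, 0.702, -0.086, 0.089]
contact_force: [11.6, -4.6, -25.7]
grip_width: 0.0103
```

```bash
python3 -m creep '[[[0.2,-0.05,0,0,0,0,1],[0,0,0,0,0,0,0.7],[0,0,0,0,0,0,0.7],[0,0,0,0,0,0,0.7],[0,0,1.5,0,0,0,0.7],[0,0,2.5,0,0,0,0.7],[0,0,4,0,0,0,0.6],[0,0,4,0,0,0,0.5],[0,0,4,0,0,0,0.5],[0,0,4,0,0,0,0.5],[0,0,3,0,0,0,0.5],[0,0,0,0,0,0,0.5]]]'
python3 - <<'E'
from h import *
s=robot.get_state();print(s['position'])
p,im=shot('top','t5');w,im=shot('wrist','w5')
c=cv2.imread('pics/t5.png')[100:320,250:430];cv2.imwrite('pics/t5z.png',cv2.resize(c,None,fx=2.7,fy=2.7,interpolation=cv2.INTER_CUBIC))
E
```

```text
t: 13.5
position: [0.4525, -0.0192, 0.2254]
tool_rot: [-0.702, 0.702, -0.085, 0.09]
contact_force: [0.2, -0.5, -0.5]
grip_width: 0.0456
[ 0.45252864 -0.01916181  0.2254384 ]
```

View pics/t5z.png

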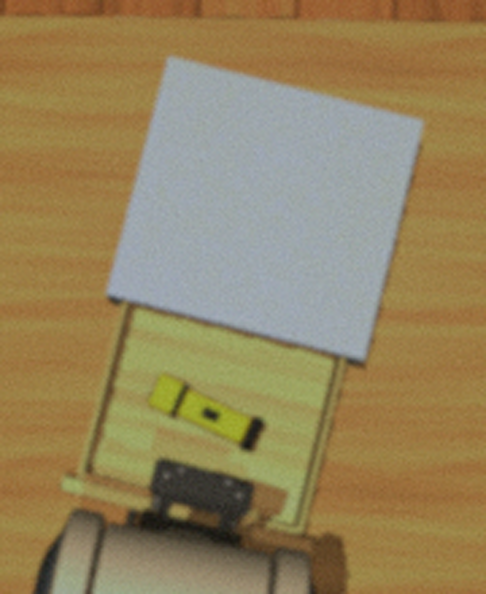

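View pics/w5.png

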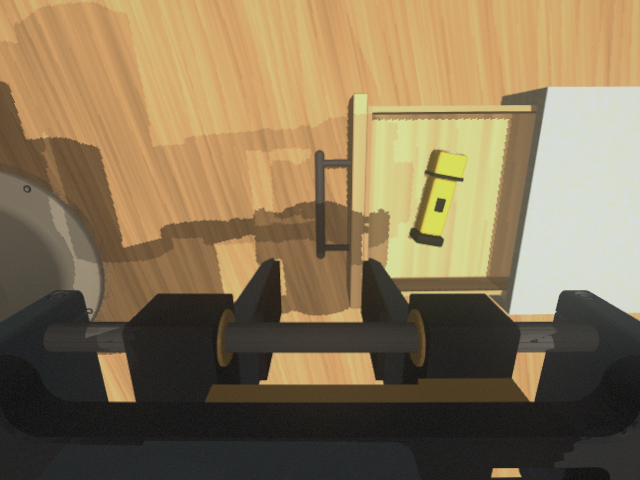

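```bash
python3 - <<'E'
import cv2
c=cv2.imread('pics/w5.png')[140:260,395:485];cv2.imwrite('pics/w5z.png',cv2.resize(c,None,fx=5,fy=5,interpolation=cv2.INTER_CUBIC))
E
```

```text
(no output)
```

View pics/w5z.png

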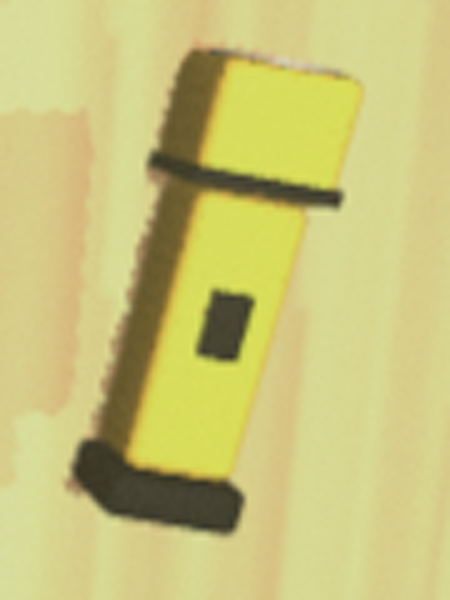

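```bash
python3 - <<'E'
from h import *
np.set_printoptions(precision=4,suppress=True)
w=eyes.camera_params('wrist');s=robot.get_state();Rt=rot(s['tool_rot'])
g=lambda q,z:onz(w,np.array(q)/5+[395,140],z)
a=g((295,68),.056);b=g((175,522),.056);print('lens',a,'tail',b,np.linalg.norm(a-b),np.degrees(np.arctan2(*(a-b)[[1,0]])),'c',(a+b)/2)
c=g((250,202),.053);d=g((181,469),.053);print(c,d,np.degrees(np.arctan2(*(c-d)[[1,0]])))
print('body width',np.linalg.norm(g((195,195),.053)-g((305,210),.053)),np.linalg.norm(g((128,460),.053)-g((235,478),.053)),'switch',g((225,326),.054))
x=Rt.apply([1,0,0]);print('toolx yaw',np.degrees(np.arctan2(x[1],x[0])),s['position'],s['joint_pos'])
T=eyes.camera_params('top')
im=cv2.imread('pics/t5.png');
k=lambda q,z:onz(T,np.array(q)/2.7+[250,100],z)
a=k((165,392),.056);b=k((255,433),.056);print('top',a,b,(a+b)/2,np.linalg.norm(a-b),np.degrees(np.arctan2(*(a-b)[[1,0]])))
x=proj(w,s['position']+Rt.apply(np.array([[0,-.0375,.016],[0,0,0]])));print(x)
E
```

```text
lens [0.6095 0.0055 0.056 ] tail [ 0.5673 -0.0931  0.056 ] 0.10722911478968676 66.83092238906735 c [ 0.5884 -0.0438  0.056 ]
[ 0.5966 -0.0221  0.053 ] [ 0.5715 -0.0814  0.053 ] 67.08096033230943
body width 0.02579629661783429 0.02650631545840195 switch [ 0.5865 -0.0491  0.054 ]
toolx yaw -14.273370631005564 [ 0.4506 -0.0189  0.2218] [-0.1744  0.1959  1.6838  0.      1.2606  0.0747]
top [ 0.6094 -0.0091  0.056 ] [ 0.5715 -0.0953  0.056 ] [ 0.5904 -0.0522  0.056 ] 0.09415669297467168 66.26884552042985
[[320.331  259.6434]
 [320.3888 261.7169]]
```

```bash
python3 -m creep '[[[2.0,-0.4,0,0,0,-1.2,0.4],[3.0,-0.7,0,0,0,-2.5,0.4],[3.4,-0.7,0,0,0,-2.5,0.4],[3.0,-0.7,-1,0,0,-2.5,0.4],[2.0,-0.4,-2,0,0,0,0.4],[0,0,-3,0,0,0,0.4],[0,0,-2,0,0,0,0.4],[0,0,-1,0,0,0,0.4],[0,0,0,0,0,0,0.4],[0,0,0,0,0,0,0.4]]]'
python3 - <<'E'
from h import *
s=robot.get_state();print(s['position'],rot(s['tool_rot']).as_matrix().round(4))
w,im=shot('wrist','w6');cv2.imwrite('pics/w6z.png',cv2.resize(im[120:330,240:400,::-1],None,fx=3.5,fy=2.8,interpolation=cv2.INTER_CUBIC))
E
```

```text
t: 14.6
position: [0.5846, -0.0479, 0.1319]
tool_rot: [-0.693, 0.693, -0.141, 0.141]
contact_force: [-0.1, 0.2, -0.0]
grip_width: 0.0551
[ 0.58463023 -0.04787792  0.13191135] [[ 0.9207  0.      0.3903]
 [-0.3903 -0.      0.9207]
 [ 0.     -1.      0.    ]]
```

View pics/w6.png

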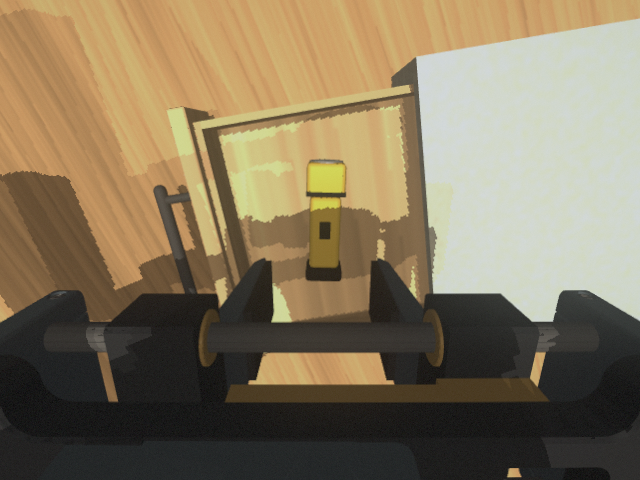

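```bash
python3 - <<'E'
from h import *
np.set_printoptions(precision=4,suppress=True)
w=eyes.camera_params('wrist');s=robot.get_state();Rt=rot(s['tool_rot'])
im=cv2.imread('pics/w6.png');hsv=cv2.cvtColor(im,cv2.COLOR_BGR2HSV)
m=cv2.inRange(hsv,(20,150,60),(35,255,255));m[:,:300]=0;m[:,350:]=0;m[:155]=0;m[285:]=0
for r in range(158,282,6):
    x=np.where(m[r])[0]
    if len(x):print(r,x.min(),x.max(),(x.min()+x.max())/2)
a=onz(w,(326,162.5),.056);b=onz(w,(323.8,271),.056)
print(a,b,np.linalg.norm(a-b),np.degrees(np.arctan2(*(a-b)[[1,0]])))
print('in tool',Rt.inv().apply(a-s['position']),Rt.inv().apply(b-s['position']))
E
```

```text
164 308 344 326.0
170 307 345 326.0
176 307 345 326.0
182 307 344 325.5
188 307 344 325.5
200 311 340 325.5
206 310 340 325.0
212 311 339 325.0
218 310 339 324.5
224 310 339 324.5
230 310 339 324.5
236 310 338 324.0
242 310 338 324.0
248 310 338 324.0
254 310 338 324.0
260 309 338 323.5
266 311 336 323.5
[0.6129 0.0056 0.056 ] [ 0.5726 -0.0853  0.056 ] 0.09942450376745122 66.1072260744639
in tool [0.0047 0.0764 0.0601] [ 0.0031  0.0764 -0.0393]
```

View pics/w6z.png

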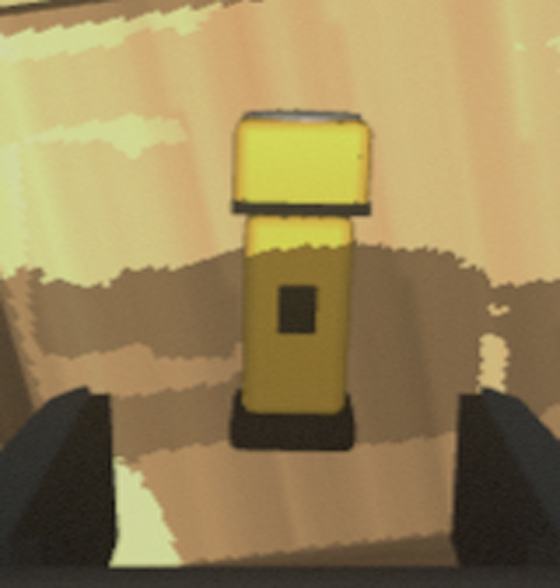

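```bash
python3 -m creep '[[[0.37,-0.16,-2,0,0,-0.7,0.4],[0,0,-3,0,0,0,0.4],[0,0,-3,0,0,0,0.4],[0,0,-2,0,0,0,0.4],[0,0,-1.4,0,0,0,0.4],[0,0,-1,0,0,0,0.4],[0,0,-0.7,0,0,0,0.4],[0,0,-0.5,0,0,0,0.4],[0,0,0,0,0,0,0.4]]]'
python3 - <<'E'
from h import *
w,im=shot('wrist','w7')
E
```

```text
t: 15.55
position: [0.5883, -0.0495, -0.0044]
tool_rot: [-0.692, 0.692, -0.145, 0.145]
contact_force: [0.4, -0.6, 0.3]
grip_width: 0.0551
```

View pics/w7.png

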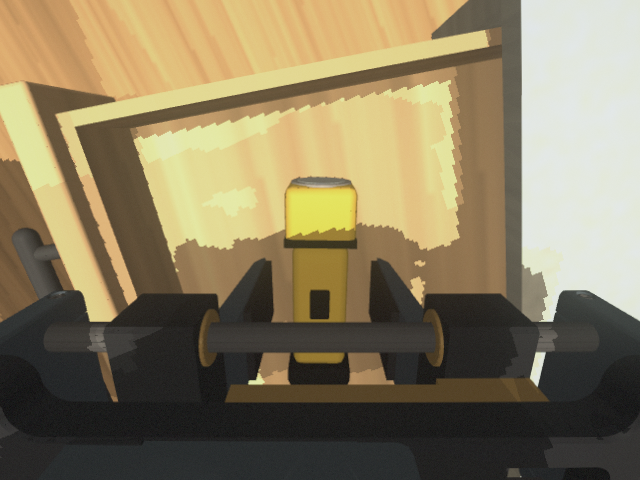

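Torch centred between the fingers (column 320). Closing and lifting a bit.

```bash
python3 -m creep '[[[0,0,0,0,0,0,0.6],[0,0,0,0,0,0,0.8],[0,0,0,0,0,0,1],[0,0,0,0,0,0,1],[0,0,0,0,0,0,1]]]'; python3 -m creep '[[[0,0,1,0,0,0,1],[0,0,2,0,0,0,1],[0,0,3,0,0,0,1],[0,0,4,0,0,0,1],[0,0,4,0,0,0,1],[0,0,4,0,0,0,1],[0,0,3,0,0,0,1],[0,0,2,0,0,0,1],[0,0,1,0,0,0,1],[0,0,0,0,0,0,1]]]'
python3 - <<'E'
from h import *
w,im=shot('wrist','w8');s=robot.get_state();print(s['position'],s['joint_pos'])
p,im=shot('top','t8')
E
```

```text
t: 16.1
position: [0.5884, -0.0495, -0.0042]
tool_rot: [0.692, -0.692, 0.145, -0.145]
contact_force: [-1.4, -0.7, 4.2]
grip_width: 0.028
t: 17.1
position: [0.5887, -0.0496, 0.2368]
tool_rot: [0.692, -0.692, 0.144, -0.146]
contact_force: [-0.2, 1.0, -2.3]
grip_width: 0.0281
[ 0.58810389 -0.0494291   0.23546568] [-1.85003664e-01  3.92718249e-01  1.34892834e+00 -9.95475731e-06
  1.39992886e+00  2.28135805e-01]
```

View pics/w8.png

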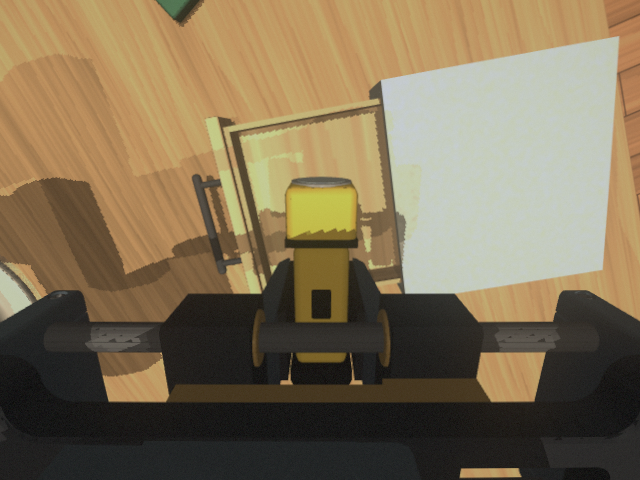

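View pics/t8.png

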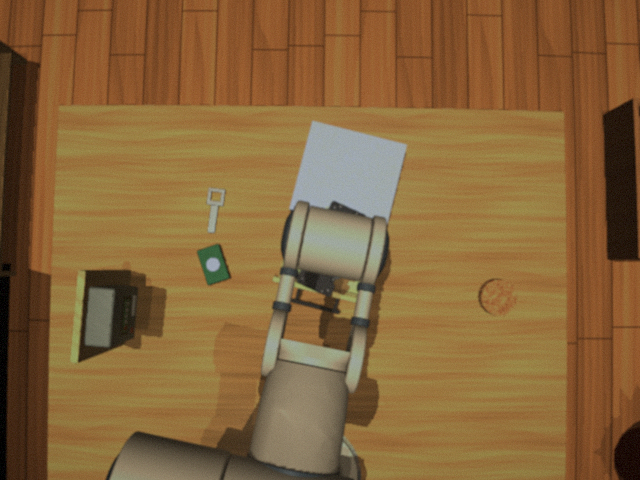

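```bash
python3 -m creep '[[[-0.5,1.5,0.2,0,0,2,1],[-1,2.5,0.2,0,0,3.6,1],[-1,3,0.2,0,0,3.6,1],[-1,3,0.2,0,0,3.6,1],[-1,3,0.2,0,0,3.6,1],[-1,2.5,0.2,0,0,3.6,1],[-0.3,1.5,0,0,0,0,1],[0,0,0,6,-0.4,0,1],[0,0,0,7,-0.4,0,1],[0,0,0,7,-0.4,0,1],[0,0,0,6,-0.4,0,1],[0,0,0,4,-0.2,0,1]]]';python3 -m creep '[[[0,0,0,0,0,0,1],[0,0,0,0,0,0,1]]]'
python3 - <<'E'
from h import *
w,im=shot('wrist','w9');s=robot.get_state();print(s['position'],rot(s['tool_rot']).as_matrix().round(4))
E
```

```text
t: 18.4
position: [0.5302, 0.1198, 0.2471]
tool_rot: [0.867, -0.497, 0.018, -0.028]
contact_force: [0.3, -0.9, -1.8]
grip_width: 0.0279
t: 18.6
position: [0.5301, 0.1202, 0.247]
tool_rot: [0.865, -0.5, 0.018, -0.027]
contact_force: [0.1, 0.2, -1.1]
grip_width: 0.0278
[0.53023354 0.1206898  0.24737619] [[ 0.9979  0.0294  0.0569]
 [-0.0639  0.4983  0.8646]
 [-0.0029 -0.8665  0.4992]]
```

View pics/w9.png

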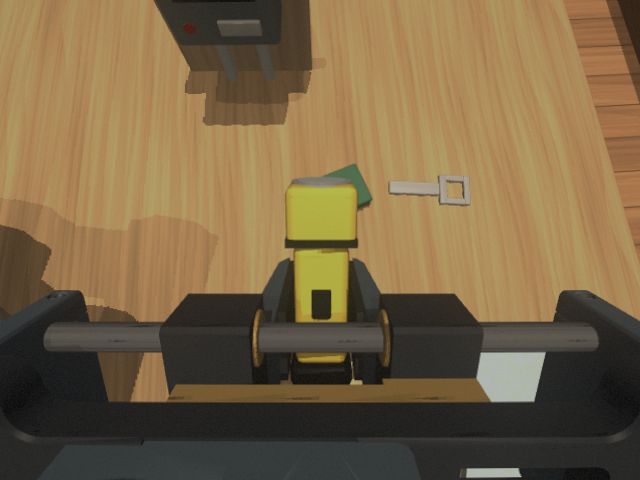

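```bash
python3 -m creep '[[[0,-1,0,6,-0.4,0,1],[0,-1.5,0,7,-0.4,0,1],[0,-1.5,0,6,-0.4,0,1],[0,-1,0,3,-0.2,0,1],[0,0,0,0,0,0,1],[0,0,0,0,0,0,1]]]'
python3 - <<'E'
from h import *
w,im=shot('wrist','w10');w2=eyes.camera_params('wrist');print(w['origin'],w2['origin'],w['orientation'],w2['orientation'])
s=robot.get_state();print(s['position'],rot(s['tool_rot']).as_matrix().round(4))
cv2.imwrite('pics/w10z.png',cv2.resize(im[0:180,120:340,::-1],None,fx=3.3,fy=3.3,interpolation=cv2.INTER_CUBIC))
import json;np.save('w10.npy',{k:np.array(v) for k,v in w2.items()},allow_pickle=True)
E
```

```text
t: 19.25
position: [0.5303, 0.0711, 0.2475]
tool_rot: [0.945, -0.326, 0.011, -0.029]
contact_force: [0.2, 0.4, -0.2]
grip_width: 0.0274
[ 0.52407302 -0.04230985  0.44220036] [ 0.52392178 -0.04185314  0.44261504] [ 0.95301379  0.30133797 -0.00825743 -0.02986558] [ 0.95304918  0.3012668  -0.00857393 -0.02936078]
[0.53026022 0.07153903 0.24784999] [[ 0.9981  0.0471  0.0392]
 [-0.0613  0.7862  0.6149]
 [-0.0019 -0.6162  0.7876]]
```

View pics/w10z.png

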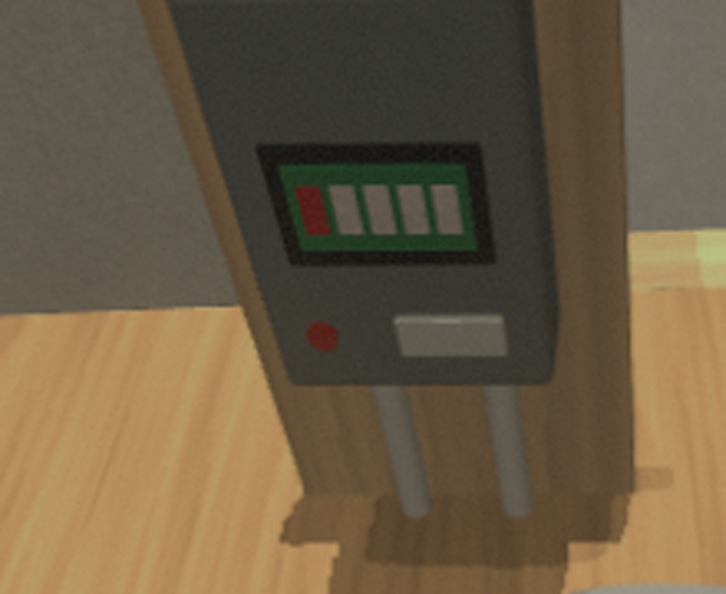

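```bash
cat > win.py <<'E'
from h import *
np.set_printoptions(precision=4,suppress=True)
w=np.load('w10.npy',allow_pickle=True).item()
im=cv2.imread('pics/w10.png');z=cv2.resize(im[0:180,120:340],None,fx=4,fy=4,interpolation=cv2.INTER_CUBIC)
hsv=cv2.cvtColor(z,cv2.COLOR_BGR2HSV)
m=cv2.inRange(hsv,(40,90,30),(90,255,255))
m=cv2.morphologyEx(m,cv2.MORPH_OPEN,np.ones((3,3)))
h=cv2.convexHull(np.vstack(cv2.findContours(m,0,2)[0]));print(cv2.contourArea(h))
q=cv2.approxPolyDP(h,12,True)[:,0].astype(float);print(q/4*3.3)
# order TL TR BR BL
q=q[np.argsort(q.sum(1))];TL,BR=q[0],q[-1];r=q[1:-1];TR,BL=(r[0],r[1]) if r[0][0]>r[1][0] else (r[1],r[0])
px=(np.array([TL,TR,BR,BL])+.5)/4-.5+[120,0]
for W,H in((.076,.036),):
    obj=np.array([[-W/2,H/2,0],[W/2,H/2,0],[W/2,-H/2,0],[-W/2,-H/2,0]])
    n,rv,tv,e=cv2.solvePnPGeneric(obj,px,w['K'],w['distortion'],flags=cv2.SOLVEPNP_IPPE)
    for r,t,ee in zip(rv,tv,e):
        Rw=rot(w['orientation']).as_matrix()@D
        c=Rw@t[:,0]+w['origin'];M=Rw@cv2.Rodrigues(r)[0];print(c,M,ee)
# plane: yaw hypotheses; vertical plane through y0 at front: intersect corner rays for various y
for y0 in (.415,.42,.425,.43):
    n=np.array([-np.cos(np.radians(86.3)),-np.sin(np.radians(86.3)),0]);P0=np.array([.435,y0,.2])
    C=[o+d*((P0-o)@n)/(d@n) for o,d in (ray(w,u) for u in px)]
    print(y0,np.mean(C,0),np.linalg.norm(C[1]-C[0]),np.linalg.norm(C[2]-C[3]),np.linalg.norm(C[3]-C[0]),np.linalg.norm(C[2]-C[1]))
# box bottom front corners, board on table
b=[onz(w,np.array(u)/3.3+[120,0],0) for u in [(305,493),(632,493)]];print('board foot',b,np.linalg.norm(b[0]-b[1]),np.degrees(np.arctan2(*(b[1]-b[0])[[1,0]])))
E
python3 win.py
```

```text
23934.0
[[463.65  166.65 ]
 [478.5   245.025]
 [302.775 249.975]
 [278.85  169.125]]
[0.4326 0.4251 0.2042] [[ 0.9993 -0.0078 -0.036 ]
 [-0.0366 -0.1079 -0.9935]
 [ 0.0039  0.9941 -0.1081]] [0.2209]
[0.4336 0.4251 0.2048] [[ 0.9296 -0.1916  0.3149]
 [ 0.3221  0.8374 -0.4416]
 [-0.1791  0.5119  0.8402]] [0.4923]
0.415 [0.4344 0.415  0.2095] 0.07444582801621596 0.07535124594945809 0.03368328593051675 0.03244933804510824
0.42 [0.4334 0.4201 0.2069] 0.07527098166629426 0.07618643520438312 0.034056629703738565 0.032809004804737966
0.425 [0.4325 0.4252 0.2043] 0.07609613531637255 0.07702162445930823 0.034429973476960384 0.033168671564367744
0.43 [0.4315 0.4302 0.2017] 0.07692128896645091 0.07785681371423327 0.03480331725018221 0.0335283383239975
board foot [array([0.3386, 0.4908, 0.    ]), array([ 0.5365,  0.4781, -0.    ])] 0.19831167380316622 -3.6845257563372518
```

```bash
python3 -m creep '[[[-0.5,0,-0.5,-5,0.3,0,1],[-1,0.5,-1,-7,0.43,0,1],[-1.5,1,-1.2,-7,0.43,0,1],[-1.5,1,-1.2,-7,0.43,0,1],[-1.5,1,-1.2,-7,0.43,0,1],[-1.5,1,-1.2,-7,0.43,0,1],[-1.2,1,-1.2,-7,0.43,0,1],[-1,1,-1.2,-5,0.3,0,1],[0,0,0,0,0,0,1],[0,0,0,0,0,0,1]]]'
python3 - <<'E'
from h import *
s=robot.get_state();print(s['position'],rot(s['tool_rot']).as_matrix().round(4))
w,im=shot('wrist','w11')
E
```

```text
t: 20.3
position: [0.433, 0.1374, 0.1615]
tool_rot: [0.707, -0.706, 0.02, -0.022]
contact_force: [0.6, -1.2, -1.6]
grip_width: 0.0278
[0.43303131 0.13744902 0.16146672] [[ 9.982e-01  2.100e-03  5.930e-02]
 [-5.930e-02  9.000e-04  9.982e-01]
 [ 2.100e-03 -1.000e+00  1.000e-03]]
```

View pics/w11.png

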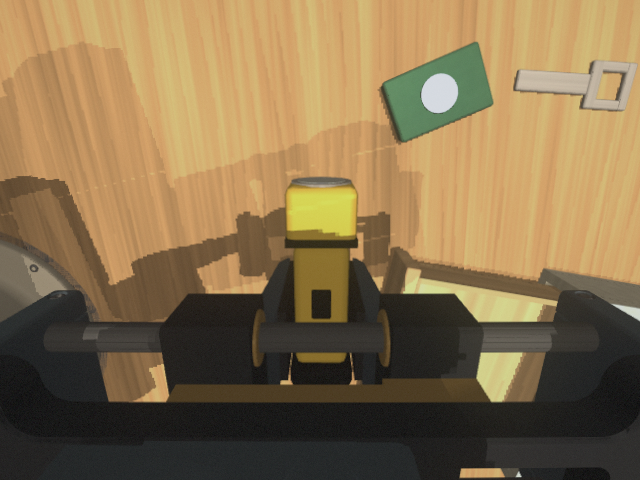

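```bash
python3 -m creep '[[[-0.1,1.5,0,0,0,-0.3,1],[-0.2,2.5,0,0,0,0,1],[-0.2,3,0,0,0,0,1],[-0.2,3,0,0,0,0,1],[-0.14,2.2,0,0,0,0,1],[-0.1,1.5,0,0,0,0,1],[0,0.9,0,0,0,0,1],[0,0,0,0,0,0,1],[0,0,0,0,0,0,1]]]'
python3 - <<'E'
from h import *
s=robot.get_state();P=s['position'];Rt=rot(s['tool_rot']);print(P,Rt.as_matrix().round(4))
L=P+Rt.apply([0,-.043,.060]);print('lens',L)
a,im=shot('top','t12');b,im2=shot('scene','s12');shot('wrist','w12')
print(proj(a,[L,[.4327,.424,.204],L+[0,0,.017]]),proj(b,[L,[.4327,.424,.204]]))
cv2.imwrite('pics/t12z.png',cv2.resize(im[230:390,60:260,::-1],None,fx=3.7,fy=3.7,interpolation=cv2.INTER_CUBIC))
cv2.imwrite('pics/s12z.png',cv2.resize(im2[100:280,440:640,::-1],None,fx=3.3,fy=3.3,interpolation=cv2.INTER_CUBIC))
E
```

```text
t: 21.25
position: [0.4241, 0.2807, 0.1606]
tool_rot: [-0.707, 0.707, -0.025, 0.025]
contact_force: [-0.2, -1.1, -1.3]
grip_width: 0.0277
[0.42406222 0.28072408 0.16064093] [[ 9.976e-01  1.000e-04  6.950e-02]
 [-6.950e-02 -1.000e-04  9.976e-01]
 [ 1.000e-04 -1.000e+00 -1.000e-04]]
lens [0.42822653 0.3405851  0.20363299]
[[158.28573547 318.73088116]
 [122.77425865 316.08366914]
 [156.24088574 319.37823857]] [[502.65548737 203.8786072 ]
 [538.65651929 218.93318722]]
```

View pics/t12z.png

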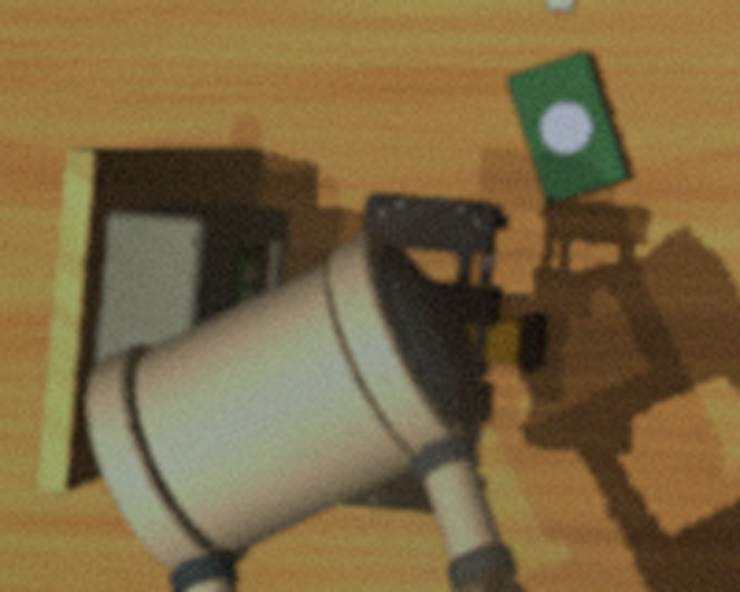

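View pics/s12z.png

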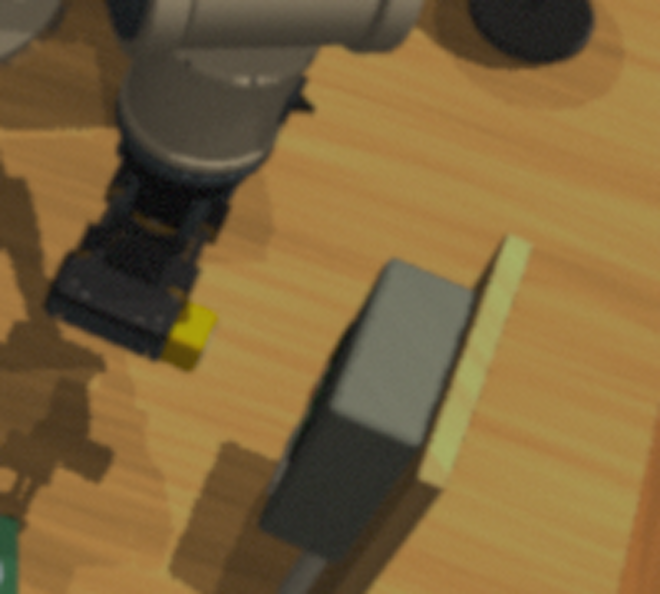

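View pics/w12.png

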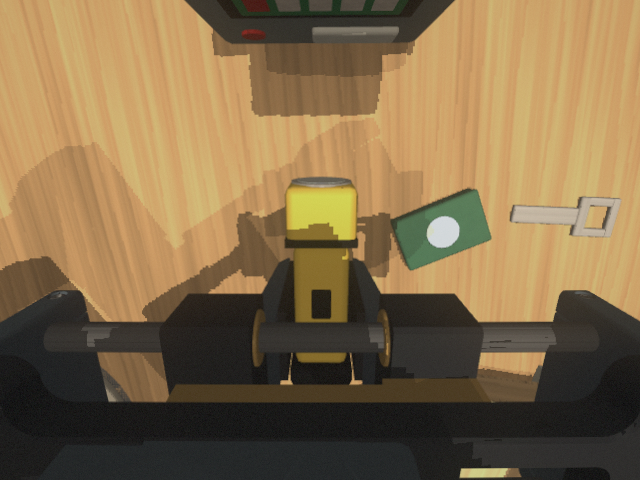

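```bash
python3 - <<'E'
from h import *
s=robot.get_state();P=s['position'];Rt=rot(s['tool_rot']);L=P+Rt.apply([0,-.043,.060]);print(L)
b=eyes.camera_params('scene')
for q in [(.017,.017),(-.017,.017),(.017,-.017)]:
    X=L+Rt.apply([q[0],-q[1],0]);print(q,(proj(b,X)[0]-[440,100])*3.3)
im=cv2.imread('pics/s12.png')[185:220,485:515];cv2.imwrite('pics/s12y.png',cv2.resize(im,None,fx=16,fy=16,interpolation=cv2.INTER_CUBIC))
print([(proj(b,L+Rt.apply([q[0],-q[1],0]))[0]-[485,185]+.5)*16 for q in [(.017,.017),(-.017,.017),(.017,-.017)]])
E
```

```text
[0.42815507 0.34059913 0.20364532]
(0.017, 0.017) [204.33207585 348.31180465]
(-0.017, 0.017) [221.99225019 310.06922238]
(0.017, -0.017) [191.7558093  375.03532034]
[array([278.70097383, 336.78450737]), array([364.32606153, 151.36592668]), array([217.72513598, 466.35306832])]
```

View pics/s12y.png

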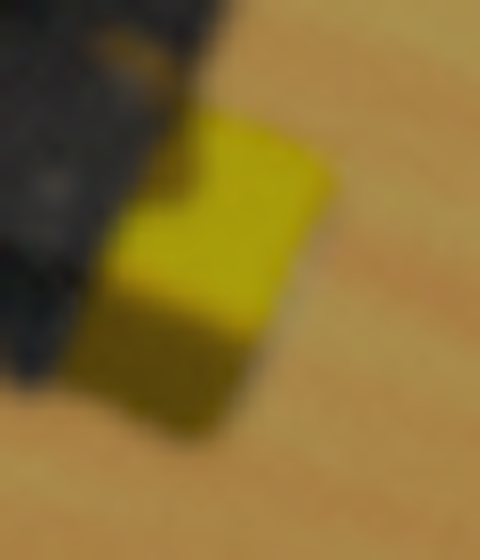

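```bash
python3 -m creep '[[[0,0.2,0,0,0,0,1],[0,0.2,0,0,0,0,1],[0,0,0,0,0,0,1],[0,0,0,0,0,0,1],[0,0,0,0,0,0,1],[0,0,0,0,0,0,1]]]'
python3 - <<'E'
from h import *
s=robot.get_state();P=s['position'];Rt=rot(s['tool_rot']);L=P+Rt.apply([0,-.043,.060]);print(s['t'],L,Rt.as_matrix()[:,2].round(4),s['joint_vel'].round(4))
W=np.array([.4327,.424,.204]);m=np.array([.0645,.998,0]);print('dist',(W-L)@m,'perp',(W-L)-((W-L)@m)*m)
shot('top','t13');shot('wrist','w13')
E
python3 - <<'E'
import cv2
a=cv2.imread('pics/t8.png')[100:370,180:540];b=cv2.imread('pics/t13.png')[100:370,180:540]
import numpy as np
cv2.imwrite('pics/cmp.png',np.hstack([a,b]))
E
```

```text
t: 22.0
position: [0.4238, 0.2855, 0.1606]
tool_rot: [-0.707, 0.707, -0.024, 0.024]
contact_force: [0.5, 0.6, -0.3]
grip_width: 0.0278
22.0 [0.42795167 0.34538414 0.2035904 ] [ 0.0689  0.9976 -0.    ] [ 0.0009 -0.0008  0.0003 -0.0005  0.0001  0.0009]
dist 0.07876490070983655 perp [-3.32002801e-04  8.49403377e-06  4.09597486e-04]
```

View pics/cmp.png

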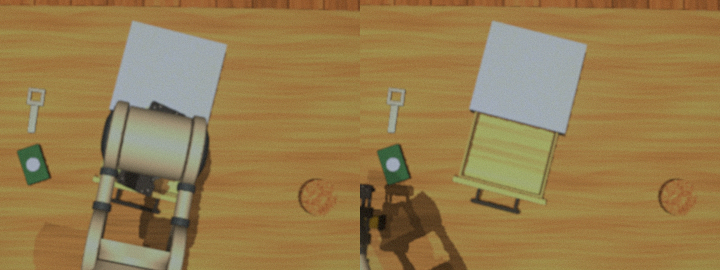

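```bash
python3 - <<'E'
from h import *
T=eyes.camera_params('top')
def bar(f):
    im=cv2.imread(f'pics/{f}.png');return im
for f,(x0,y0,x1,y1) in dict(t13=(280,275,360,325),top0=(290,215,370,260)).items():
    cv2.imwrite(f'pics/b_{f}.png',cv2.resize(bar(f)[y0:y1,x0:x1],None,fx=5,fy=5,interpolation=cv2.INTER_CUBIC))
a=cv2.imread('pics/b_t13.png');b=cv2.imread('pics/b_top0.png')
cv2.imwrite('pics/bb.png',np.vstack([a,b]))
E
```

```text
(no output)
```

View pics/bb.png

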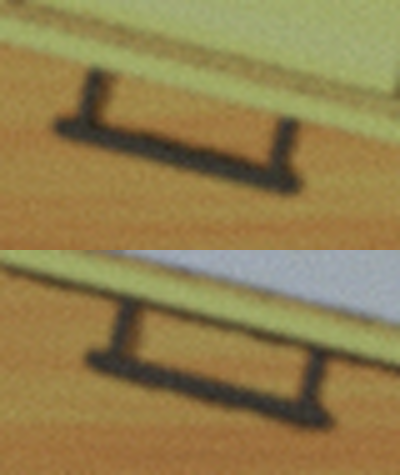

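View pics/w13.png

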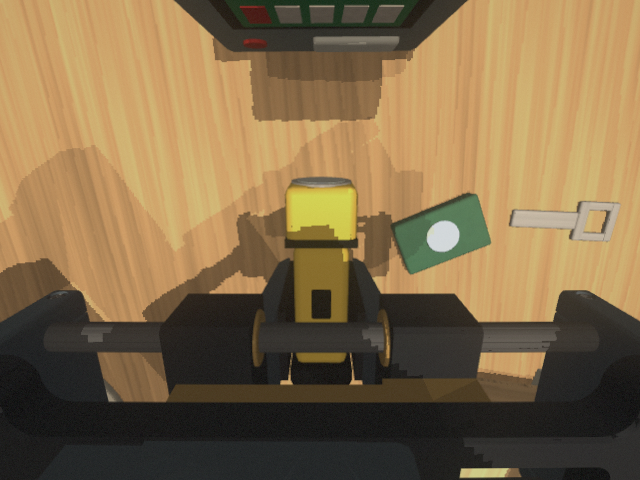

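```bash
python3 - <<'E'
from h import *
print(robot.close_job());s=robot.get_state();print(s['t'],s['position'],s['grip_width'])
E
```

```text
the job is handed in; nothing more can be done
None
the job is handed in; nothing more can be done
```

I pulled the drawer open to its stop and left it open. The torch is now held still, switch up and level, in front of the meter. I handed the job in at about t = 22 s.

**Last checks**
- **Torch:** by my measurements its lens is 7.9 cm from the middle of the window, less than 1 mm off in height and sideways, and within about 0.5° of square. It sits firmly in the gripper (28 mm opening) and the joints were at rest.
- **Drawer:** the handle moved about 172 mm by the gripper's position and about 170 mm by the top picture. The pull force rose at the end, so the stop was reached. It had been about 2–4 mm ajar at the start.
- **Other things:** the mint tin, coasters and bottle opener look unmoved in the before-and-after pictures. No force reading showed the arm touching the meter.

**What disagreed or went wrong**
- **First grasp missed:** the first try at the handle closed above the bar and moved nothing. The fingertips sit about 37 mm short of the reported tool point. I corrected for that and the second try worked.
- **Lens position:** the scene camera put the lens about 2–3 mm further from the meter than the wrist camera did. I moved 4 mm closer after seeing this and did not repeat the scene view, so the true distance may be nearer 8.1 cm.
- **Force while pulling:** a slight upward pull on the handle gave about 27 N at most on the wrist, well below the limit.

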